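# Set and lock a flow regulator in the fittings store

## Task

Turn the black knob of the flow regulator clockwise until its white pointer stands at the red mark on the dial, and let go of it. Then turn the blue winged lock ring under it clockwise until it runs up against its washer, and tighten it to about 1 N·m (a sideways push of about 14 N on one wing; 1.4 N·m would strip it), with the setting still at the mark at the end. Leave the bin and the loose fittings where they are.

Things in the scene. Friction and masses are not known exactly. Their poses are not given: they have to be found in the camera images.
- regulator: Flow regulator fixed to the bench on an aluminium plate 130 x 170 x 12 mm. Origin: centre of the plate's underside. Its z (up) is the vertical axis about which knob and lock ring turn. A grey pipe (220 mm long, axis 32 mm up, 41 mm across its collars) runs along its y. Fixed white dial disc 84 mm across, top 85 mm above the bench.
- knob: Black knob: disc 48 mm across, 87 to 96 mm above the bench, carrying an upright grip bar 46 mm long, 13 mm thick, 96 to 121 mm up, with a white line on top. Turns with a drag of 0.07 N·m and stays where left. The red mark lies 0.5 to 1.5 rad clockwise (from above) of its start; its end stops lie beyond. Origin on the axis at bench height; x along the bar to the pointer, z up.
- knob_grip (a point): Point on the knob's axis, within the grip bar, 110 mm above the bench. x runs along the bar towards the pointer, y across the bar, z up.
- knob_pointer (a point): Tip of the white pointer on the knob's disc, 32 mm from the axis, 90 mm above the bench.
- set_mark (a point): Inner end of the red mark on the dial rim, 32 mm from the axis, 90 mm above the bench: the setting is exact when the pointer's tip is at this point.
- lock: Blue lock ring: collar 88 mm across, 60 to 76 mm above the bench, with two opposite upright wings 10 mm thick out to 86 mm from the axis; their outer part, from 56 mm, stands 60 to 93 mm up. Tightens clockwise seen from above. Origin on the axis at bench height, x along the wing with the yellow line, z up.
- wing_a (a point): Point inside the wing with a yellow line on top, 72 mm from the axis, 80 mm up; x outward, y across the wing. The ring first turns 0.6 to 0.9 rad (how far cannot be seen) against a drag of 0.2 N·m (3 N here), then meets its spring washer: 0.36 N·m, growing by 0.7 N·m per 0.1 rad, stripped at 1.4. Let go, it springs back to about 0.05 rad of squeeze and stays.
- wing_b (a point): The same point inside the opposite wing (no yellow line); x points inward.
- witness_mark (a point): Point 72 mm from the axis, 80 mm up, turning with the threaded hub under the ring (yellow strip 54 to 57 mm up, sticking out to 98 mm from the axis under the first wing). It coincides with wing_a while the ring runs freely, and is left behind when the washer is squeezed, by 72 mm times the squeeze in rad. Tight is 2.7 mm or more, stripped is 10.8 mm.
- parts_bin: Bystander: blue open bin 100 x 140 x 70 mm with a few fittings; origin under its centre.
- coupling: Bystander: grey pipe coupling standing upright, 50 mm across, 56 mm tall; origin under its centre.
- elbow: Bystander: red pipe elbow, 48 mm across its foot, 71 mm tall, its level arm reaches 50 mm along its x; origin under its foot.
Things that resemble listed ones, but are neither listed nor needed, are in the scene too. Of the things that look like the regulator, the largest one is meant.

How it is judged:
By the outcome, as a careful person would: the job done as asked, in the order asked, and still so for the second after the job is handed in, with the robot touching nothing.
It also fails if it takes over 67 s, if anything falls off the work surface, if the arm or the gripper's body presses on something with over 40 N, if the wrist force passes 120 N, or if a joint passes its speed limit or range.

## Robot

A 6-joint arm with a two-finger parallel gripper is mounted at the origin on the work surface. World frame = base frame: x ahead of the robot, y to its left, z up, the work surface at z = 0. Lengths are in m, angles in rad, forces in N, time in s.
With the tool pointing down it reaches from about 0.4 to 0.825 m from the base axis. Payload 7 kg.
Tool frame: the origin (TCP) lies at the very end of the fingers, on their centre line; the grasp point (between the pads) lies 19 mm behind it (arm.pinch_z is the z of the grasp point in the tool frame, in m); z points along the fingers, y is the direction in which the jaws open and shut (so a half turn about z gives the same grasp; the last joint's range is limited). The gripper opens to 88 mm and grips with 3 to 60 N. Pads are 19 mm wide; open, the fingers measure 130 mm over their backs; the gripper's body (78 mm by 193 mm) begins 47 mm behind the grasp point.
Start: joints at [1.512, 0.359, 0.012, 0, -1.224, -0.288], TCP at [0.229, 0.635, 0.227] pointing down, gripper open.
Joint ranges: [-3.07, 3.07], [-1.43, 2.12], [-1.02, 1.25], [-3.03, 1.67], [-3.05, -0], [-3.03, 3.03]. Speed limits (rad/s): [2.39, 2.39, 3.01, 3.14, 3.14, 3.14].

## Interface

Orientations are given as [roll, pitch, yaw] about the fixed x, y, z axes, in that order (R = Rz(yaw) Ry(pitch) Rx(roll)).
In Python, from station import arm gives the robot as it stands.
- The arm moves only by the tool drive_tool, never from a script. Its argument "targets" is a list of rows, each a list of 6 numbers: the shift along the world's x, y, z in units of 0.04 m (1.0 is 0.04 m), then the turn, a rotation vector about the world's x, y, z in units of 6 degrees (1.0 is 6 degrees). In form: [[x, y, z, wx, wy, wz], ...]. A call has 1 to 5 rows; each row shifts and turns the commanded pose from where the row before left it; what a row does not reach is not made up. A row lasts 1/8 s, in which the tool goes at most 62.5 mm and 10.7 degrees, less where a joint would pass 70% of its speed; a pose out of reach is approached as far as the arm can. A call with a number of a shift or a turn outside -1 to 1 is refused whole. A call with a gripper value outside its range is refused whole. "claw" is the opening, from 0 (shut) to 1 (fully open), set as the call begins (left out, the last holds). The fingers move at their own pace and stop on an object; "newtons" is the grip in N (left out, the last holds). Time passes only in rows, so rows that do not move let the fingers close. It gives the time, the measured TCP pose, the force and the opening at its end, in the units of the state.
- arm.get_state(): the state, without advancing time (a new reading comes with each control period).
- arm.grab_frame(name): name is "scene" or "top" or "wrist"; returns (picture, depth): 400x640x3 uint8, red, green, blue; 400x640 float32, m along the optical axis (not along the pixel's ray), 0 where there is no reading.
- arm.get_calibration(name): a dict with "mtx" (3x3 intrinsics, pixels), "origin" and "rotation" of the camera in the world. Camera axes: x right, y up, looking along -z (the intrinsics and any distortion apply to the point x, -y, -z); pixel columns grow to the right and rows downward; lengths in m; the calibration is good to about 2 mm. A picture is of the moment at which its call begins: read the wrist's pose just before it. get_calibration takes no time and is no camera call; for the wrist camera it gives the pose at the moment of the call.
- arm.job_done(): hands the job in, once; it reports no verdict.
Trained networks look in the newest picture that a camera, given by its name, has taken for a name from the list of things; names that differ only in an ending like _2 or _b are one class to them, and where a whole thing is asked for, a point or a joint stands for the part that bears it (a point fixed in the world has none). Each returns a list of dicts, best first, with "score" (0 to 1); they miss things now and then, are a little off and sometimes report something else, mostly with a low value. They report only what shows in the picture. A call takes as long as a camera call. They do not tell look-alikes from the thing itself.
- arm.search_frame(target, camera): "point" ([x, y, z] in m, in the coordinates of the camera as it stood for that picture, good to about 4 mm: the middle of the surface that is visible of it).
- arm.cut_out(target, camera): "pixels" (400x640 bool, what is visible of it).
- arm.landmark_of(target, camera): "point" ([x, y, z] in m, in the coordinates of the camera as it stood for that picture, good to about 4 mm: a listed point, or the origin of a listed thing).
The state is a dict: "t": time; "q": joint angles; "qd": joint speeds; "joint_efforts": joint torques, N m; "eef_pos": TCP position; "ee_rot": TCP orientation; "force": force on the tool from outside, world axes, zero at the start; "moment": the same for the moment, N m; "width": finger opening in m.
Only numpy, scipy, OpenCV 4.12 (cv2) and the standard library are available. Lean on these libraries where they do the work, as an engineer would, in place of code of your own. Each camera call takes 0.05 s, during which the arm holds its last target. There are 200 camera calls.

## Working session

There is one attempt and no reset: what is moved stays moved. The work goes in short steps, Python scripts to look and compute and a tool call to move; the robot and the scene stay as the last step left them, time stands still between calls to the robot, and variables do not carry over. Pictures are saved under pics/ and viewed, about 8 in all and at most 12, crops included, and the job is handed in when it is done.

Besides the shell and the picture viewer there is one more tool, called after "Emit:" as a command line: name --pt "numbers of a row" for each row, then --argument value for the rest. drive_tool: Moves the arm, as the interface text tells. Shifts and turns lie within -1 to 1; 1 stands for 0.04 m of shift or 6 degrees of turn. Its arguments: {"type":"object","properties":{"targets":{"type":"array"},"claw":{"type":"number"},"newtons":{"type":"number"}},"required":["targets"]}

```bash
mkdir -p pics; ls; cat > h.py <<'E'
from station import arm
import numpy as np, cv2
from scipy.spatial.transform import Rotation as R
def w(cam,p):
    c=arm.get_calibration(cam); return np.array(c["rotation"])@np.array(p)+np.array(c["origin"])
def px(cam,P):
    c=arm.get_calibration(cam); q=np.array(c["rotation"]).T@(np.array(P)-np.array(c["origin"])); q=q*[1,-1,-1]; u=np.array(c["mtx"])@q; return u[:2]/u[2]
def save(im,n): cv2.imwrite("pics/"+n,cv2.cvtColor(im,cv2.COLOR_RGB2BGR))
def find(names,cam,f="landmark_of"):
    for n in names:
        for d in getattr(arm,f)(n,cam)[:4]:
            P=w(cam,d["point"]); print(n,cam,round(d["score"],2),P.round(4),px(cam,P).round(0))
E
python3 - <<'E'
from h import *
s=arm.get_state(); print({k:np.round(v,3) for k,v in s.items()}, arm.pinch_z)
for c in("scene","top"):
    im,d=arm.grab_frame(c); save(im,c+"0.png")
    print(c,{k:np.round(v,3).tolist() for k,v in arm.get_calibration(c).items()})
    find(["regulator","knob","knob_pointer","set_mark","wing_a","parts_bin","coupling","elbow"],c)
E
```

```text
pics
{'t': np.float64(0.0), 'q': array([ 1.512,  0.359,  0.011, -0.   , -1.224, -0.288]), 'qd': array([-0.   ,  0.001,  0.001,  0.001,  0.   ,  0.   ]), 'joint_efforts': array([ 0.0000e+00, -5.8271e+01,  2.9306e+01,  6.9970e+00,  7.0000e-03,
       -0.0000e+00]), 'eef_pos': array([0.229, 0.634, 0.226]), 'ee_rot': array([ 3.14 , -0.   , -0.347]), 'force': array([-0.035,  0.144,  0.191]), 'moment': array([ 0.053, -0.004,  0.008]), 'width': np.float64(0.088)} -0.0188
scene {'mtx': [[412.115, 0.0, 316.256], [0.0, 412.115, 196.989], [0.0, 0.0, 1.0]], 'origin': [0.924, -0.61, 0.832], 'rotation': [0.792, 0.004, 0.546]}Traceback (most recent call last):
  File "<stdin>", line 6, in <module>
  File "h.py", line 12, in find
    P=w(cam,d["point"]); print(n,cam,round(d["score"],2),P.round(4),px(cam,P).round(0))
                                                                    ~~^^^^^^^
  File "h.py", line 7, in px
    c=arm.get_calibration(cam); q=np.array(c["rotation"]).T@(np.array(P)-np.array(c["origin"])); q=q*[1,-1,-1]; u=np.array(c["mtx"])@q; return u[:2]/u[2]
                                                                                                   ~^~~~~~~~~~
TypeError: can't multiply sequence by non-int of type 'numpy.float64'
```

```bash
sed -i 's/np.array(c\["rotation"\])/R.from_euler("xyz",c["rotation"]).as_matrix()/g' h.py
python3 - <<'E'
from h import *
for c in("scene","top"):
    im,d=arm.grab_frame(c); save(im,c+"0.png")
    print(c,{k:np.round(v,3).tolist() for k,v in arm.get_calibration(c).items()})
    find(["regulator","knob","knob_pointer","set_mark","wing_a","parts_bin","coupling","elbow"],c)
E
```

```text
scene {'mtx': [[412.115, 0.0, 316.256], [0.0, 412.115, 196.989], [0.0, 0.0, 1.0]], 'origin': [0.924, -0.61, 0.832], 'rotation': [0.792, 0.004, 0.546]}
regulator scene 0.98 [0.5525 0.0264 0.0011] [322. 224.]
regulator scene 0.7 [ 0.7623 -0.0523 -0.0032] [381. 281.]
knob scene 0.67 [0.5597 0.0596 0.0879] [331. 195.]
knob_pointer scene 0.65 [0.5578 0.0599 0.0867] [331. 195.]
knob_pointer scene 0.42 [0.7674 0.2522 0.0651] [433. 186.]
wing_a scene 0.94 [ 0.52   -0.0375  0.0786] [298. 215.]
wing_a scene 0.8 [0.2872 0.0941 0.0507] [256. 164.]
wing_a scene 0.78 [0.7144 0.2034 0.0547] [407. 192.]
wing_a scene 0.68 [0.5843 0.0898 0.0752] [345. 195.]
parts_bin scene 0.61 [ 0.5413 -0.3589 -0.0034] [226. 339.]
parts_bin scene 0.46 [ 6.108e-01  3.737e-01 -3.000e-04] [394. 161.]
coupling scene 0.87 [0.6064 0.3741 0.0009] [393. 160.]
elbow scene 0.61 [ 0.7642 -0.0513 -0.0037] [382. 281.]
top {'mtx': [[449.294, 0.0, 319.224], [0.0, 449.294, 192.613], [0.0, 0.0, 1.0]], 'origin': [0.314, -0.012, 1.188], 'rotation': [0.217, -0.001, -1.561]}
regulator top 0.89 [ 5.506e-01  2.970e-02 -5.000e-04] [304. 202.]
regulator top 0.83 [ 0.748   0.2397 -0.0013] [230. 132.]
regulator top 0.81 [0.3353 0.1116 0.001 ] [271. 283.]
knob top 0.8 [0.5475 0.0262 0.0033] [305. 203.]
knob_pointer top 0.65 [0.7655 0.2591 0.0627] [219. 117.]
knob_pointer top 0.56 [0.5612 0.0636 0.0937] [289. 190.]
knob_pointer top 0.51 [0.3594 0.1116 0.0611] [269. 272.]
knob_pointer top 0.44 [ 0.5196 -0.0354  0.0845] [329. 207.]
set_mark top 0.25 [0.5595 0.0649 0.09  ] [289. 191.]
wing_a top 0.83 [0.5798 0.0912 0.0809] [279. 184.]
wing_a top 0.72 [0.5501 0.0282 0.0022] [305. 202.]
wing_a top 0.62 [0.7848 0.2793 0.0576] [212. 111.]
wing_a top 0.58 [ 0.5171 -0.0351  0.0846] [329. 208.]
parts_bin top 0.97 [ 5.450e-01 -3.583e-01  5.000e-04] [448. 205.]
coupling top 0.73 [0.6055 0.3764 0.0036] [177. 180.]
elbow top 0.85 [ 7.619e-01 -4.550e-02  5.000e-04] [332. 128.]
```

View pics/scene0.png

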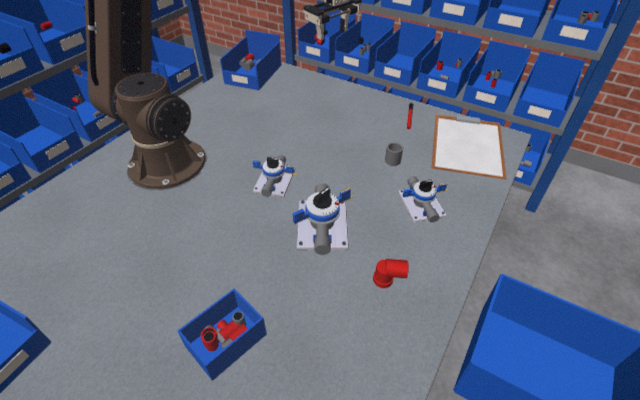

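View pics/top0.png

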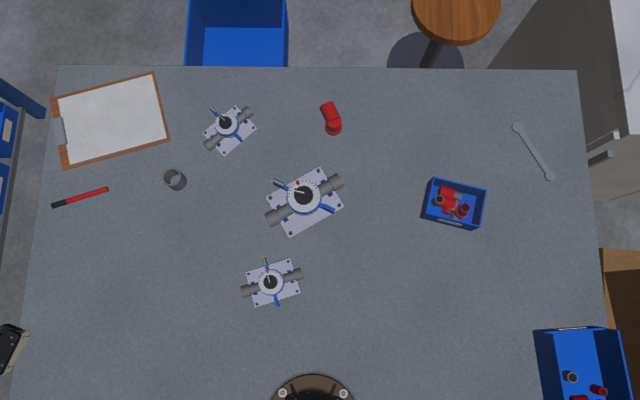

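```bash
python3 - <<'E'
from h import *
im=cv2.imread("pics/top0.png"); cv2.imwrite("pics/crop1.png",cv2.resize(im[155:245,255:355],None,fx=6,fy=6,interpolation=cv2.INTER_CUBIC))
s=arm.get_state();c=arm.get_calibration("wrist")
Rt=R.from_euler("xyz",s["ee_rot"]);print(Rt.inv().apply(c["origin"]-s["eef_pos"]),(Rt.inv()*R.from_euler("xyz",c["rotation"])).as_matrix().round(3),c["mtx"],s["t"])
E
```

```text
[ 0.0822912   0.00083141 -0.15745004] [[-0.001  0.953  0.303]
 [ 1.     0.001 -0.   ]
 [-0.     0.303 -0.953]] [[298.70983996   0.         323.02252257]
 [  0.         298.70983996 195.38180405]
 [  0.           0.           1.        ]] 1.0
```

View pics/crop1.png

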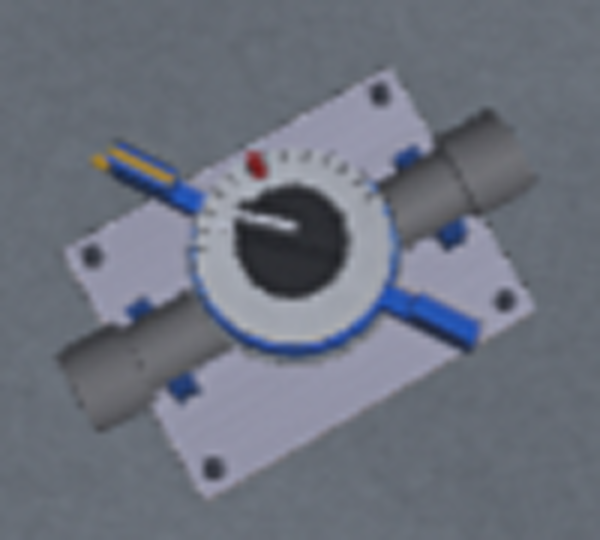

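Emit:
drive_tool --pt "0.4 -1 0.3 0 0 0" --pt "0.4 -1 0.3 0 0 0" --pt "0.5 -1 0.3 0 0 0" --pt "0.5 -1 0.3 0 0 0" --pt "0.5 -1 0.3 0 0 0"

```text
t: 1.62
eef_pos: [0.3219, 0.4334, 0.2872]
ee_rot: [-3.141, -0.0, -0.347]
force: [1.2, -0.4, -0.2]
width: 0.0876
```

Emit:
drive_tool --pt "0.55 -1 -0.1 0 0 1" --pt "0.55 -1 -0.1 0 0 1" --pt "0.55 -1 -0.1 0 0 1" --pt "0.55 -1 -0.1 0 0 1" --pt "0.55 -1 -0.1 0 0 1"

```text
t: 2.25
eef_pos: [0.432, 0.2335, 0.2668]
ee_rot: [-3.141, -0.001, 0.181]
force: [0.4, 0.8, 0.7]
width: 0.0877
```

Emit:
drive_tool --pt "0.6 -1 -0.2 0 0 1" --pt "0.6 -1 -0.2 0 0 1" --pt "0.6 -1 -0.2 0 0 1" --pt "0.6 -1 -0.2 0 0 1" --pt "0.6 -1 -0.2 0 0 1"

```text
t: 2.88
eef_pos: [0.5522, 0.0334, 0.2266]
ee_rot: [3.141, -0.001, 0.704]
force: [0.3, 0.1, 0.2]
width: 0.0875
```

Emit:
drive_tool --pt "0 0 -0.2 0 0 1" --pt "0 0 0 0 0 1" --pt "0 0 0 0 0 1" --pt "0 0 0 0 0 0"

```text
t: 3.38
eef_pos: [0.5515, 0.0347, 0.2186]
ee_rot: [3.142, -0.0, 1.014]
force: [0.2, -0.2, -0.3]
width: 0.0878
```

```bash
python3 - <<'E'
from h import *
s=arm.get_state(); print(s["t"],s["eef_pos"].round(4) if hasattr(s["eef_pos"],"round") else s["eef_pos"],s["ee_rot"])
im,d=arm.grab_frame("wrist"); save(im,"w1.png"); np.save("w1d.npy",d)
find(["regulator","knob","knob_grip","knob_pointer","set_mark","wing_a","wing_b","witness_mark"],"wrist")
E
```

```text
3.375 [0.5515 0.0347 0.2186] [ 3.14150934e+00 -5.16182622e-05  1.01375568e+00]
regulator wrist 0.83 [0.5561 0.0305 0.0023] [328. 168.]
regulator wrist 0.65 [0.3367 0.1077 0.0012] [157. 206.]
knob wrist 0.67 [ 0.5479  0.0291 -0.0026] [323. 172.]
knob_grip wrist 0.98 [0.551  0.0301 0.1063] [325. 195.]
knob_grip wrist 0.86 [0.3346 0.1054 0.0771] [120. 232.]
knob_grip wrist 0.48 [0.5811 0.042  0.087 ] [345. 164.]
knob_pointer wrist 0.79 [0.5538 0.0585 0.0893] [312. 165.]
knob_pointer wrist 0.75 [0.3579 0.1142 0.068 ] [136. 212.]
set_mark wrist 0.52 [0.5787 0.0439 0.086 ] [342. 164.]
set_mark wrist 0.43 [0.3623 0.1131 0.0643] [141. 209.]
set_mark wrist 0.31 [0.554  0.059  0.0879] [312. 164.]
wing_a wrist 0.93 [0.3798 0.1263 0.0555] [150. 189.]
wing_a wrist 0.64 [ 0.5159 -0.0367  0.0783] [330. 252.]
wing_a wrist 0.58 [0.5811 0.0939 0.0806] [317. 118.]
wing_b wrist 0.93 [0.3797 0.1262 0.0555] [150. 189.]
wing_b wrist 0.64 [ 0.516  -0.0367  0.0783] [330. 252.]
wing_b wrist 0.58 [0.5811 0.0939 0.0806] [317. 118.]
witness_mark wrist 0.97 [0.3856 0.1215 0.0566] [156. 190.]
witness_mark wrist 0.64 [0.5836 0.0881 0.0757] [322. 121.]
```

View pics/w1.png

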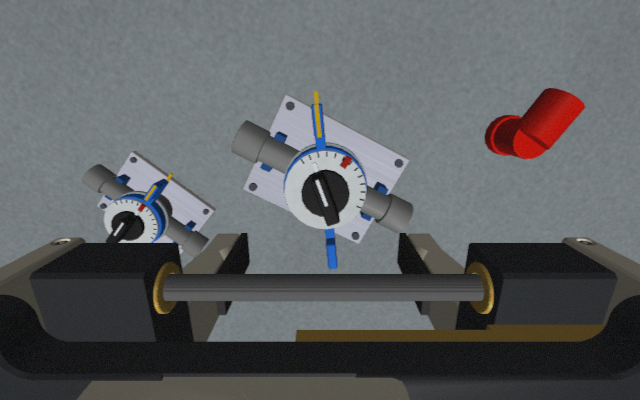

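```bash
cat >> h.py <<'E'
def cloud(cam,d):
    c=arm.get_calibration(cam); K=np.array(c["mtx"]); v,u=np.mgrid[:400,:640]
    P=np.stack([(u-K[0,2])/K[0,0]*d,-(v-K[1,2])/K[1,1]*d,-d],-1)
    return P@R.from_euler("xyz",c["rotation"]).as_matrix().T+np.array(c["origin"])
def measure(cam,im,d,ax=(0.5505,0.029)):
    P=cloud(cam,d); r=np.hypot(P[...,0]-ax[0],P[...,1]-ax[1]); ok=(d>0)&(r<.1); z=P[...,2]
    hsv=cv2.cvtColor(im,cv2.COLOR_RGB2HSV); H,S,V=[hsv[...,i].astype(int) for i in range(3)]
    dial=ok&(r<.055)&(abs(z-.085)<.006)&(S<50)&(V>120)
    print("dial z",np.median(z[dial]),dial.sum()); (cx,cy),rad=cv2.minEnclosingCircle(P[dial][:,:2].astype(np.float32)); print("dial circle",round(cx,4),round(cy,4),round(rad,4))
    def ang(m,n):
        if m.sum()<3: print(n,"few"); return
        Q=P[m]; q=Q.mean(0); C=Q[:,:2]-q[:2]; w_,V_=np.linalg.eigh(C.T@C); a=V_[:,1]
        print(n,m.sum(),q.round(4),"ang",round(np.arctan2(q[1]-cy,q[0]-cx),3),"r",round(np.hypot(q[0]-cx,q[1]-cy),4),"pca",round(np.arctan2(a[1],a[0])%np.pi,3))
    ang(ok&(r<.06)&(S>130)&((H<8)|(H>172))&(V>80),"red")
    ang(ok&(r<.035)&(z>.112)&(S<60)&(V>140),"bar line")
    ang(ok&(r<.035)&(z>.110),"bar top")
    ye=(H>15)&(H<35)&(S>110)&(V>90)
    ang(ok&(r>.05)&ye&(z>.08),"yellow wing"); ang(ok&(r>.05)&ye&(z<.07),"yellow witness")
    bl=(H>100)&(H<125)&(S>130)
    ang(ok&(r>.058)&(bl|ye)&(z>.088),"wings top")
    return P
E
python3 - <<'E'
from h import *
im=cv2.cvtColor(cv2.imread("pics/w1.png"),cv2.COLOR_BGR2RGB); measure("wrist",im,np.load("w1d.npy"))
print("top"); im,d=arm.grab_frame("top"); 
im,d=arm.grab_frame("scene");print("scene"); measure("scene",im,d)
E
```

```text
dial z 0.08435553310963223 2907
dial circle 0.5497 0.0278 0.042
red 68 [0.5833 0.044  0.0881] ang 0.449 r 0.0373 pca 0.404
bar line 107 [0.5514 0.0365 0.1209] ang 1.37 r 0.0089 pca 1.401
bar top 12828 [0.5665 0.0523 0.3098] ang 0.968 r 0.0297 pca 2.464
yellow wing 549 [0.5704 0.0664 0.2567] ang 1.077 r 0.0438 pca 2.562
yellow witness 49 [0.59   0.1105 0.0506] ang 1.117 r 0.092 pca 1.208
wings top 690 [0.552  0.0465 0.1685] ang 1.445 r 0.0188 pca 1.177
top
scene
dial z 0.08356899273067186 350
dial circle 0.5505 0.0268 0.0434
red 5 [0.5856 0.0415 0.0867] ang 0.395 r 0.038 pca 0.854
bar line 181 [0.5413 0.0148 0.3342] ang -2.227 r 0.0151 pca 0.369
bar top 1142 [0.5565 0.0186 0.3289] ang -0.939 r 0.0102 pca 0.66
yellow wing 28 [0.5304 0.0427 0.2855] ang 2.474 r 0.0256 pca 3.067
yellow witness few
wings top 47 [0.5296 0.0013 0.1379] ang -2.258 r 0.033 pca 1.183
```

Emit:
drive_tool --pt "-0.05 -0.17 -0.5 0 0 0.9" --pt "0 0 -0.5 0 0 0.9" --pt "0 0 -0.5 0 0 0.9" --pt "0 0 -0.4 0 0 1" --pt "0 0 0 0 0 0" --claw 0.5 --newtons 12

```text
t: 4.55
eef_pos: [0.5486, 0.0277, 0.1415]
ee_rot: [-3.139, 0.001, 1.401]
force: [0.1, 0.1, 0.5]
width: 0.0462
```

```bash
sed -i 's/ok=(d>0)&(r<.1); z=P\[...,2\]/z=P[...,2]; ok=(d>0)\&(r<.1)\&(z<.13)/' h.py
python3 - <<'E'
from h import *
s=arm.get_state(); print(s["t"],s["eef_pos"],s["ee_rot"],s["q"])
im,d=arm.grab_frame("wrist"); save(im,"w2.png"); measure("wrist",im,d,(0.5497,0.0278))
E
```

```text
4.55 [0.54863854 0.02771695 0.14148286] [-3.13938548e+00  1.22798933e-03  1.40109177e+00] [ 4.07009772e-01  2.27390733e-01 -3.82020479e-01 -2.11998136e-04
 -9.63904897e-01  2.56499809e+00]
dial z 0.08535511541322127 4823
dial circle 0.5509 0.028 0.0421
red 130 [0.584  0.044  0.0891] ang 0.451 r 0.0367 pca 0.413
bar line 196 [0.5526 0.0371 0.1218] ang 1.395 r 0.0092 pca 1.446
bar top 1338 [0.5512 0.0307 0.1209] ang 1.487 r 0.0027 pca 1.36
yellow wing 236 [0.582  0.0922 0.0941] ang 1.12 r 0.0713 pca 1.113
yellow witness 83 [0.5916 0.111  0.0539] ang 1.115 r 0.0924 pca 1.039
wings top 609 [0.5733 0.0753 0.0933] ang 1.129 r 0.0522 pca 1.114
```

View pics/w2.png

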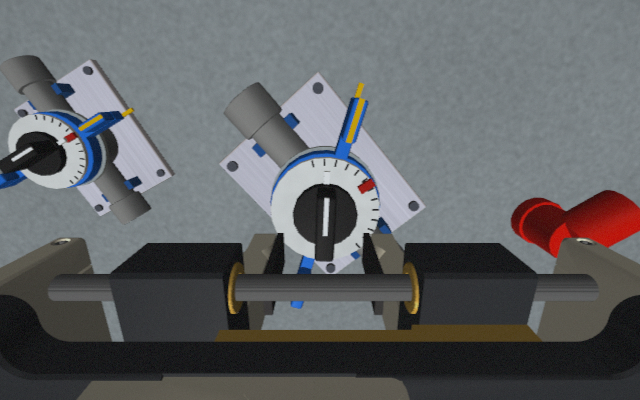

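Emit:
drive_tool --pt "0.04 0 -0.4 0 0 0" --pt "0 0 -0.4 0 0 0" --pt "0 0 -0.23 0 0 0" --pt "0 0 0 0 0 0"

```text
t: 5.1
eef_pos: [0.5504, 0.0277, 0.1003]
ee_rot: [-3.14, 0.001, 1.402]
force: [-0.0, 0.2, -0.2]
width: 0.0438
```

Emit:
drive_tool --pt "0 0 0 0 0 0" --pt "0 0 0 0 0 0" --pt "0 0 0 0 0 0" --pt "0 0 0 0 0 0" --claw 0 --newtons 12

```text
t: 5.6
eef_pos: [0.5501, 0.028, 0.1015]
ee_rot: [-3.14, 0.0, 1.402]
force: [-4.8, 1.9, 2.5]
width: 0.0132
```

Emit:
drive_tool --pt "0 0 0 0 0 -0.8" --pt "0 0 0 0 0 -0.8" --pt "0 0 0 0 0 -0.8" --pt "0 0 0 0 0 -0.8" --pt "0 0 0 0 0 -0.8"

```text
t: 6.22
eef_pos: [0.5498, 0.0281, 0.1015]
ee_rot: [-3.14, 0.001, 0.98]
force: [-5.8, 3.2, 5.1]
width: 0.0128
```

Emit:
drive_tool --pt "0 0 0 0 0 -0.8" --pt "0 0 0 0 0 -0.8" --pt "0 0 0 0 0 -0.8" --pt "0 0 0 0 0 -0.8" --pt "0 0 0 0 0 -0.8"

```text
t: 6.85
eef_pos: [0.5496, 0.0282, 0.1015]
ee_rot: [-3.14, 0.002, 0.561]
force: [-7.0, 3.6, 5.9]
width: 0.0129
```

Emit:
drive_tool --pt "0 0 0 0 0 -0.6" --pt "0 0 0 0 0 -0.4" --pt "0 0 0 0 0 0"

```text
t: 7.22
eef_pos: [0.5496, 0.0283, 0.1015]
ee_rot: [-3.14, 0.002, 0.459]
force: [-6.7, 4.1, 4.7]
width: 0.0129
```

```bash
python3 - <<'E'
from h import *
s=arm.get_state(); print(s["t"],s["eef_pos"],s["ee_rot"],s["force"],s["moment"])
im,d=arm.grab_frame("wrist"); cv2.imwrite("pics/w3.png",cv2.resize(im[100:280,230:430,::-1],None,fx=3,fy=3,interpolation=cv2.INTER_CUBIC)); measure("wrist",im,d,(0.5503,0.028))
im,d=arm.grab_frame("top"); measure("top",im,d,(0.5503,0.028))
E
```

```text
7.225 [0.54959306 0.02830761 0.10150466] [-3.14031758e+00  1.70638040e-03  4.58706316e-01] [-6.68893532  4.07825308  4.74668751] [ 1.44252465  2.49121469 -0.09885195]
dial z 0.0843842449957885 4587
dial circle 0.5502 0.0279 0.0417
red 160 [0.5841 0.044  0.0884] ang 0.444 r 0.0375 pca 0.523
bar line 294 [0.5585 0.0331 0.121 ] ang 0.555 r 0.0098 pca 0.426
bar top 2250 [0.559  0.0321 0.1194] ang 0.443 r 0.0097 pca 1.981
yellow wing 363 [0.5813 0.092  0.093 ] ang 1.119 r 0.0712 pca 1.119
yellow witness 105 [0.5908 0.111  0.0557] ang 1.117 r 0.0924 pca 1.286
wings top 832 [0.5827 0.0921 0.0923] ang 1.103 r 0.0719 pca 1.125
dial z 0.08485966385733446 149
dial circle 0.5269 0.0182 0.0319
red few
bar line few
bar top 14 [0.5342 0.0182 0.118 ] ang -0.0 r 0.0072 pca 2.849
yellow wing few
yellow witness few
wings top 41 [ 0.5173 -0.0354  0.0929] ang -1.75 r 0.0545 pca 1.103
```

View pics/w3.png

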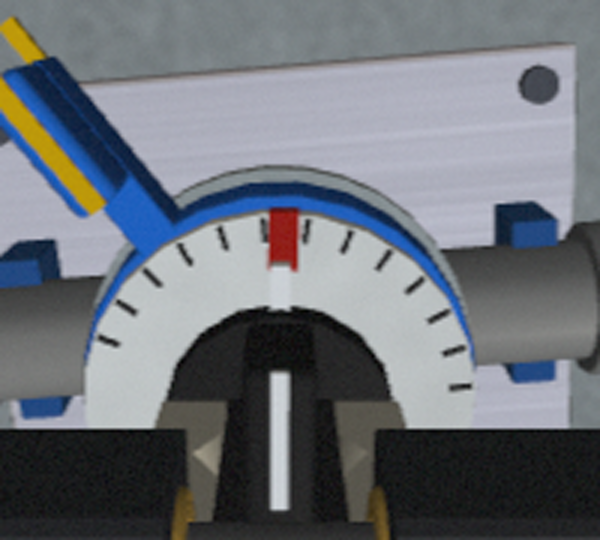

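Emit:
drive_tool --pt "0 0 0 0 0 -0.15" --pt "0 0 0 0 0 0" --pt "0 0 0 0 0 0"

```text
t: 7.7
eef_pos: [0.5495, 0.0283, 0.1015]
ee_rot: [-3.14, 0.002, 0.444]
force: [-7.0, 3.7, 6.3]
width: 0.0127
```

Emit:
drive_tool --pt "0 0 0 0 0 0" --pt "0 0 0 0 0 0" --pt "0 0 0 0 0 0" --pt "0 0 0 0 0 0" --claw 0.5

```text
t: 8.2
eef_pos: [0.5511, 0.0279, 0.1013]
ee_rot: [3.142, -0.0, 0.444]
force: [-0.2, 0.1, -0.3]
width: 0.0424
```

Emit:
drive_tool --pt "0 0 0.5 0 0 0" --pt "0 0 0.5 0 0 0" --pt "0 0 0 0 0 0"

```text
t: 8.57
eef_pos: [0.5521, 0.0282, 0.1428]
ee_rot: [3.141, -0.003, 0.444]
force: [-0.5, 0.2, -1.5]
width: 0.0436
```

```bash
cat >> h.py <<'E'
def setting(im,d,cam="wrist",ax=(0.5502,0.028)):
    "lateral check: angle of pointer tip, bar line and mark about the axis via plane unprojection"
    P=cloud(cam,d); hsv=cv2.cvtColor(im,cv2.COLOR_RGB2HSV); H,S,V=[hsv[...,i].astype(int) for i in range(3)]
    r=np.hypot(P[...,0]-ax[0],P[...,1]-ax[1]); th=np.arctan2(P[...,1]-ax[1],P[...,0]-ax[0]); z=P[...,2]; ok=(d>0)&(z<.13)
    red=ok&(r<.06)&(S>130)&((H<8)|(H>172))&(V>80); m=th[red].mean()
    line=ok&(r<.025)&(z>.115)&(S<60)&(V>140); Q=P[line][:,:2]
    vx,vy,x0,y0=cv2.fitLine(Q.astype(np.float32),cv2.DIST_HUBER,0,.01,.01).ravel(); 
    pt=ok&(r>.0255)&(r<.0315)&(abs(th-m)<.25)&(S<60)&(V>170)&(z>.087)
    print("mark",m.round(4),"barline dir",np.arctan(vy/vx).round(4),"offset mm",((ax[0]-x0)*vy-(ax[1]-y0)*vx)*1e3,"pointer(z>.087)",pt.sum(),th[pt].mean().round(4) if pt.any() else None)
E
python3 - <<'E'
from h import *
s=arm.get_state(); print(s["t"],s["eef_pos"],s["ee_rot"],s["force"],s["moment"])
im,d=arm.grab_frame("wrist"); cv2.imwrite("pics/w4.png",cv2.resize(im[100:280,230:430,::-1],None,fx=4,fy=3.33,interpolation=cv2.INTER_CUBIC)[:600]); measure("wrist",im,d,(0.5503,0.028)); setting(im,d)
find(["knob_pointer","set_mark"],"wrist")
E
```

```text
8.575 [0.55208236 0.02824898 0.14280718] [ 3.14112822e+00 -3.01665533e-03  4.43992037e-01] [-0.45808459  0.1987833  -1.45104497] [-0.05875689 -0.04181932  0.00902783]
dial z 0.08333982256826547 4674
dial circle 0.5489 0.0275 0.042
red 107 [0.5833 0.0442 0.0872] ang 0.452 r 0.0382 pca 0.36
bar line 193 [0.5573 0.0314 0.1197] ang 0.435 r 0.0093 pca 0.533
bar top 1328 [0.5511 0.0285 0.1189] ang 0.427 r 0.0025 pca 0.439
yellow wing 226 [0.5804 0.0916 0.0919] ang 1.114 r 0.0715 pca 1.117
yellow witness 77 [0.5887 0.1116 0.0509] ang 1.129 r 0.0931 pca 2.465
wings top 489 [0.5816 0.0919 0.0912] ang 1.101 r 0.0723 pca 1.101
mark 0.4557 barline dir 0.4494 offset mm 0.23530936 pointer(z>.087) 52 0.4409
knob_pointer wrist 0.91 [0.5745 0.0386 0.0865] [323. 180.]
knob_pointer wrist 0.16 [0.5803 0.0907 0.0771] [262. 141.]
set_mark wrist 0.56 [0.5764 0.0414 0.0862] [321. 176.]
```

View pics/w4.png

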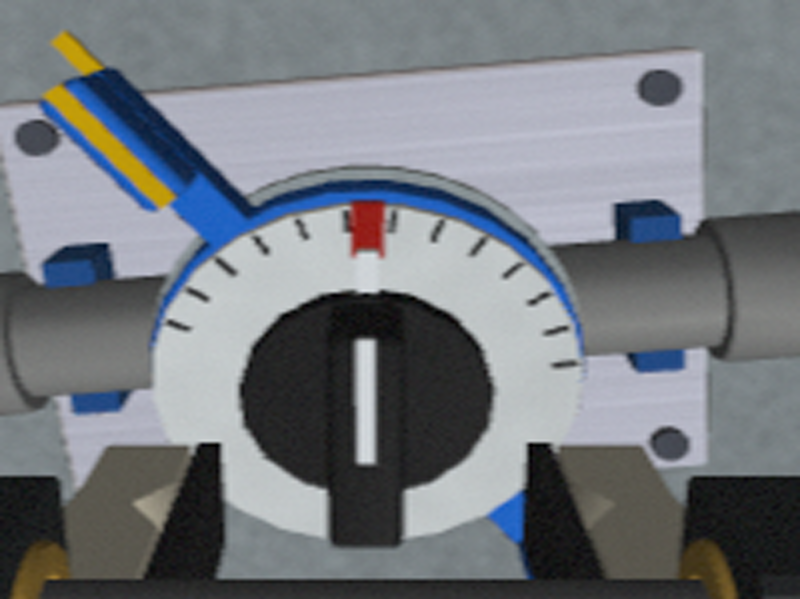

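Emit:
drive_tool --pt "0.15 0.32 0 0 0 0.9" --pt "0.15 0.32 0 0 0 0.9" --pt "0.15 0.32 0 0 0 0.9" --pt "0.15 0.32 0 0 0 0.9" --pt "0.15 0.32 0 0 0 0.9"

```text
t: 9.35
eef_pos: [0.5807, 0.0922, 0.1402]
ee_rot: [-3.141, 0.002, 0.918]
force: [0.0, -0.2, 0.3]
width: 0.0439
```

Emit:
drive_tool --pt "0 0 0 0 0 0.9" --pt "0 0 0 0 0 0.95" --pt "0 0 0 0 0 0" --pt "0 0 0 0 0 0"

```text
t: 9.85
eef_pos: [0.5808, 0.0919, 0.1408]
ee_rot: [-3.141, 0.001, 1.107]
force: [-0.5, 0.5, 0.6]
width: 0.0435
```

```bash
python3 - <<'E'
from h import *
s=arm.get_state(); print(s["t"],s["eef_pos"],s["ee_rot"],s["force"],s["moment"],s["q"])
im,d=arm.grab_frame("wrist"); cv2.imwrite("pics/w5.png",im[...,::-1]); measure("wrist",im,d,(0.5503,0.028)); setting(im,d)
E
```

```text
9.85 [0.58079987 0.09185499 0.14083471] [-3.14105216e+00  6.57743820e-04  1.10660322e+00] [-0.46226254  0.46638738  0.5664749 ] [-0.08148623 -0.09928026  0.04615509] [ 4.89072656e-01  2.86984300e-01 -3.00369374e-01 -7.18197781e-05
 -9.84291876e-01  2.18836649e+00]
dial z 0.08452268944585031 2275
dial circle 0.5503 0.0279 0.0422
red 98 [0.584  0.0445 0.0884] ang 0.456 r 0.0376 pca 0.315
bar line 136 [0.5586 0.0321 0.1211] ang 0.468 r 0.0093 pca 0.451
bar top 851 [0.553  0.0317 0.119 ] ang 0.944 r 0.0047 pca 0.262
yellow wing 178 [0.5815 0.0929 0.0932] ang 1.123 r 0.0722 pca 1.121
yellow witness 74 [0.5894 0.1089 0.0477] ang 1.121 r 0.0899 pca 0.98
wings top 373 [0.582  0.0932 0.0926] ang 1.119 r 0.0726 pca 1.119
mark 0.4543 barline dir 0.4474 offset mm 0.19261381 pointer(z>.087) 24 0.4552
```

View pics/w5.png

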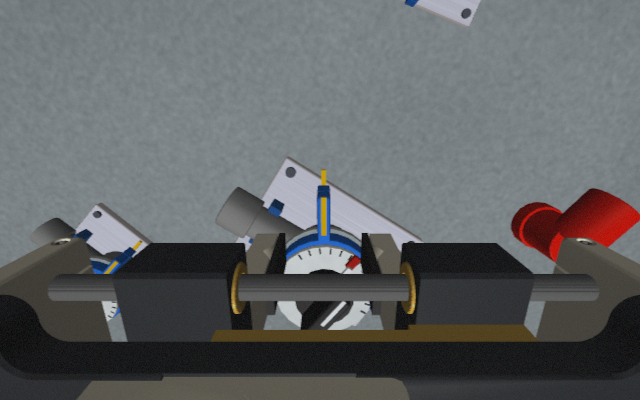

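Emit:
drive_tool --pt "0.02 0.02 -0.5 0 0 0.1" --pt "0 0 -0.5 0 0 0" --pt "0 0 -0.5 0 0 0" --pt "0 0 -0.34 0 0 0" --pt "0 0 0 0 0 0"

```text
t: 10.52
eef_pos: [0.5812, 0.0925, 0.0668]
ee_rot: [-3.14, 0.002, 1.119]
force: [-0.5, 0.1, 0.2]
width: 0.0435
```

Emit:
drive_tool --pt "0 0 0 0 0 0" --pt "0 0 0 0 0 0" --pt "0 0 0 0 0 0" --pt "0 0 0 0 0 0" --claw 0 --newtons 30

```text
t: 11.02
eef_pos: [0.5819, 0.0929, 0.0681]
ee_rot: [3.141, -0.0, 1.119]
force: [-2.0, 2.8, 1.6]
width: 0.0096
```

```bash
cat >> h.py <<'E'
def torque():
    s=arm.get_state(); p=np.array(s["eef_pos"])[:2]-[0.5502,0.028]; F=np.array(s["force"]); M=np.array(s["moment"])
    print("t",round(s["t"],2),"r",np.hypot(*p).round(4),"ang",np.arctan2(p[1],p[0]).round(4),"yaw",round(s["ee_rot"][2],4),"F",F.round(1),"M",M.round(2),"rxF",(p[0]*F[1]-p[1]*F[0]).round(3),"tot",(p[0]*F[1]-p[1]*F[0]+M[2]).round(3),"z",round(s["eef_pos"][2],4),"w",round(s["width"],4))
E
python3 -c "
from h import *
torque()
# arc plan, delta rows: 0.5 unit per row about the axis
r=.072;a=1.12;st=np.radians(3)
for i in range(20):
    b=a-st; print(i,(np.array([np.cos(b)-np.cos(a),np.sin(b)-np.sin(a)])*r/.04).round(3),round(b,3)); a=b
"
```

```text
t 11.03 r 0.0722 ang 1.1165 yaw 1.1192 F [-2.   2.8  1.6] M [ 0.99  1.09 -0.18] rxF 0.222 tot 0.045 z 0.0681 w 0.0096
0 [ 0.084 -0.043] 1.068
1 [ 0.081 -0.048] 1.015
2 [ 0.079 -0.052] 0.963
3 [ 0.076 -0.056] 0.911
4 [ 0.073 -0.06 ] 0.858
5 [ 0.07  -0.063] 0.806
6 [ 0.066 -0.067] 0.753
7 [ 0.063 -0.07 ] 0.701
8 [ 0.059 -0.074] 0.649
9 [ 0.055 -0.077] 0.596
10 [ 0.051 -0.079] 0.544
11 [ 0.047 -0.082] 0.492
12 [ 0.042 -0.084] 0.439
13 [ 0.038 -0.086] 0.387
14 [ 0.033 -0.088] 0.335
15 [ 0.029 -0.09 ] 0.282
16 [ 0.024 -0.091] 0.23
17 [ 0.019 -0.092] 0.178
18 [ 0.014 -0.093] 0.125
19 [ 0.009 -0.094] 0.073
```

Emit:
drive_tool --pt "0.084 -0.043 0 0 0 -0.5" --pt "0.081 -0.048 0 0 0 -0.5" --pt "0.079 -0.052 0 0 0 -0.5" --pt "0.076 -0.056 0 0 0 -0.5" --pt "0.073 -0.06 0 0 0 -0.5"

```text
t: 11.65
eef_pos: [0.5973, 0.0827, 0.068]
ee_rot: [-3.141, -0.0, 0.856]
force: [-2.4, 1.1, 2.4]
width: 0.0099
```

```bash
python3 -c "
from h import *
torque()"
```

```text
t 11.65 r 0.0722 ang 0.8593 yaw 0.8558 F [-2.4  1.1  2.4] M [ 0.67  0.87 -0.05] rxF 0.187 tot 0.133 z 0.068 w 0.0099
```

Emit:
drive_tool --pt "0.07 -0.063 0 0 0 -0.5" --pt "0.066 -0.067 0 0 0 -0.5" --pt "0.063 -0.07 0 0 0 -0.5" --pt "0.059 -0.074 0 0 0 -0.5" --pt "0.055 -0.077 0 0 0 -0.5"

```text
t: 12.28
eef_pos: [0.6098, 0.0686, 0.068]
ee_rot: [-3.141, 0.0, 0.594]
force: [-2.2, 1.9, 2.8]
width: 0.0095
```

```bash
python3 -c "
from h import *
torque()
im,d=arm.grab_frame('wrist');measure('wrist',im,d,(.5503,.028));setting(im,d);torque()"
```

```text
t 12.28 r 0.0721 ang 0.5985 yaw 0.594 F [-2.2  1.9  2.8] M [ 0.7   0.99 -0.  ] rxF 0.2 tot 0.197 z 0.068 w 0.0095
dial z 0.08442744607531522 445
dial circle 0.5769 0.0453 0.0122
red 166 [0.584  0.044  0.0882] ang -0.177 r 0.0072 pca 0.449
bar line few
bar top few
yellow wing 209 [0.6152 0.0717 0.0931] ang 0.605 r 0.0465 pca 0.566
yellow witness 148 [0.6253 0.0785 0.0549] ang 0.601 r 0.0587 pca 0.537
wings top 572 [0.6154 0.0717 0.0925] ang 0.602 r 0.0468 pca 0.592Traceback (most recent call last):
  File "<string>", line 4, in <module>
    im,d=arm.grab_frame('wrist');measure('wrist',im,d,(.5503,.028));setting(im,d);torque()
                                                                    ~~~~~~~^^^^^^
  File "h.py", line 40, in setting
    vx,vy,x0,y0=cv2.fitLine(Q.astype(np.float32),cv2.DIST_HUBER,0,.01,.01).ravel();
                ~~~~~~~~~~~^^^^^^^^^^^^^^^^^^^^^^^^^^^^^^^^^^^^^^^^^^^^^^^
cv2.error: OpenCV(4.12.0) /io/opencv/modules/imgproc/src/linefit.cpp:50: error: (-215:Assertion failed) count > 0 in function 'fitLine2D_wods'
```

Emit:
drive_tool --pt "0.051 -0.079 0 0 0 -0.5" --pt "0.047 -0.082 0 0 0 -0.5"

```text
t: 12.58
eef_pos: [0.6136, 0.0622, 0.0679]
ee_rot: [-3.141, 0.0, 0.49]
force: [-2.5, 2.4, 2.5]
width: 0.0098
```

```bash
python3 -c "
from h import *
torque()"
```

```text
t 12.57 r 0.0721 ang 0.4946 yaw 0.4902 F [-2.5  2.4  2.5] M [ 0.8   1.05 -0.04] rxF 0.237 tot 0.201 z 0.0679 w 0.0098
```

Still free; one row (0.052 rad) at a time from here, reading the force after each pair.

Emit:
drive_tool --pt "0.042 -0.084 0 0 0 -0.5"

```text
t: 12.7
eef_pos: [0.6153, 0.0588, 0.0679]
ee_rot: [-3.141, 0.0, 0.438]
force: [-2.4, 3.0, 3.0]
width: 0.0095
```

```bash
python3 -c "
from h import *
torque()"
```

```text
t 12.7 r 0.072 ang 0.4424 yaw 0.4377 F [-2.4  3.   3. ] M [0.8 1.1 0. ] rxF 0.271 tot 0.274 z 0.0679 w 0.0095
```

Emit:
drive_tool --pt "0.038 -0.086 0 0 0 -0.5"

```text
t: 12.82
eef_pos: [0.6168, 0.0554, 0.0679]
ee_rot: [-3.141, 0.0, 0.385]
force: [-3.8, 1.5, 2.1]
width: 0.0098
```

```bash
python3 -c "
from h import *
torque()"
```

```text
t 12.82 r 0.072 ang 0.3904 yaw 0.3854 F [-3.8  1.5  2.1] M [0.86 1.1  0.01] rxF 0.201 tot 0.213 z 0.0679 w 0.0098
```

Emit:
drive_tool --pt "0.033 -0.088 0 0 0 -0.5"

```text
t: 12.95
eef_pos: [0.6181, 0.0519, 0.0679]
ee_rot: [-3.141, 0.0, 0.333]
force: [-3.8, 2.1, 2.8]
width: 0.01
```

```bash
python3 -c "
from h import *
torque()"
```

```text
t 12.95 r 0.072 ang 0.3384 yaw 0.3331 F [-3.8  2.1  2.8] M [ 0.87  1.14 -0.03] rxF 0.232 tot 0.207 z 0.0679 w 0.01
```

Emit:
drive_tool --pt "0.029 -0.09 0 0 0 -0.5"

```text
t: 13.08
eef_pos: [0.6192, 0.0485, 0.0679]
ee_rot: [-3.141, 0.0, 0.281]
force: [-3.9, 4.6, 3.5]
width: 0.0098
```

```bash
python3 -c "
from h import *
torque()"
```

```text
t 13.07 r 0.072 ang 0.2894 yaw 0.2808 F [-3.9  4.6  3.5] M [1.82 1.57 0.17] rxF 0.399 tot 0.568 z 0.0679 w 0.0098
```

Emit:
drive_tool --pt "0.012 -0.045 0 0 0 -0.25" --pt "0 0 0 0 0 0"

```text
t: 13.32
eef_pos: [0.6197, 0.0469, 0.0679]
ee_rot: [-3.141, 0.0, 0.256]
force: [-2.5, 3.4, 3.6]
width: 0.0096
```

```bash
python3 -c "
from h import *
torque()"
```

```text
t 13.32 r 0.072 ang 0.2656 yaw 0.2561 F [-2.5  3.4  3.6] M [1.5  1.29 0.2 ] rxF 0.284 tot 0.483 z 0.0679 w 0.0096
```

Emit:
drive_tool --pt "0.011 -0.046 0 0 0 -0.25" --pt "0 0 0 0 0 0"

```text
t: 13.58
eef_pos: [0.62, 0.0453, 0.0679]
ee_rot: [-3.141, 0.0, 0.23]
force: [-3.1, 5.1, 2.7]
width: 0.0099
```

```bash
python3 -c "
from h import *
for i in range(4):
  torque(); arm.grab_frame('top')"
```

```text
t 13.57 r 0.0719 ang 0.243 yaw 0.2304 F [-3.1  5.1  2.7] M [1.93 1.49 0.36] rxF 0.411 tot 0.769 z 0.0679 w 0.0099
t 13.62 r 0.072 ang 0.243 yaw 0.2306 F [-3.8  5.3  3.2] M [1.94 1.48 0.35] rxF 0.434 tot 0.783 z 0.0679 w 0.0097
t 13.68 r 0.072 ang 0.2435 yaw 0.2308 F [-3.1  4.5  2.6] M [1.9  1.46 0.35] rxF 0.371 tot 0.719 z 0.0679 w 0.0098
t 13.72 r 0.072 ang 0.2434 yaw 0.2308 F [-3.4  4.9  2.9] M [1.92 1.46 0.3 ] rxF 0.398 tot 0.702 z 0.0679 w 0.0098
```

Emit:
drive_tool --pt "0.008 -0.033 0 0 0 -0.18" --pt "0.007 -0.033 0 0 0 -0.18" --pt "0 0 0 0 0 0"

```text
t: 14.15
eef_pos: [0.6206, 0.0431, 0.0678]
ee_rot: [-3.14, 0.0, 0.193]
force: [-4.8, 7.2, 3.8]
width: 0.0097
```

```bash
python3 -c "
from h import *
for i in range(5):
  torque(); arm.grab_frame('top')"
```

```text
t 14.15 r 0.072 ang 0.2107 yaw 0.193 F [-4.8  7.2  3.8] M [2.64 1.7  0.47] rxF 0.58 tot 1.05 z 0.0678 w 0.0097
t 14.2 r 0.072 ang 0.2106 yaw 0.1933 F [-4.   6.8  3.8] M [2.6  1.68 0.41] rxF 0.537 tot 0.95 z 0.0678 w 0.01
t 14.25 r 0.072 ang 0.2107 yaw 0.1933 F [-3.8  7.3  2.7] M [2.62 1.68 0.41] rxF 0.571 tot 0.98 z 0.0679 w 0.0098
t 14.3 r 0.072 ang 0.2113 yaw 0.1934 F [-5.9  7.8  3. ] M [2.6  1.67 0.44] rxF 0.638 tot 1.083 z 0.0678 w 0.0099
t 14.35 r 0.072 ang 0.2109 yaw 0.1934 F [-3.8  6.3  2.4] M [2.6  1.63 0.45] rxF 0.501 tot 0.949 z 0.0679 w 0.01
```

Emit:
drive_tool --pt "0 0 0 0 0 0" --pt "0 0 0 0 0 0" --pt "0 0 0 0 0 0" --pt "0 0 0 0 0 0" --claw 0.5

```text
t: 14.9
eef_pos: [0.6214, 0.0415, 0.0678]
ee_rot: [3.141, -0.0, 0.191]
force: [-0.7, 0.9, 0.0]
width: 0.0419
```

Emit:
drive_tool --pt "0 0 0.5 0 0 0" --pt "0 0 0.5 0 0 0" --pt "0 0 0.7 0 0 0" --pt "-0.5 0.1 0.8 0 0 0" --pt "-0.5 0.1 0.8 0 0 0"

```text
t: 15.52
eef_pos: [0.5808, 0.0495, 0.2005]
ee_rot: [3.141, 0.0, 0.191]
force: [0.1, -0.5, 0.7]
width: 0.0441
```

Emit:
drive_tool --pt "-0.6 -0.2 0.3 0 0 0" --pt "0 0 0 0 0 0" --pt "0 0 0 0 0 0"

```text
t: 15.9
eef_pos: [0.5574, 0.0417, 0.2117]
ee_rot: [-3.142, -0.0, 0.191]
force: [0.0, 0.9, -0.6]
width: 0.0435
```

```bash
python3 - <<'E'
from h import *
torque(); s=arm.get_state(); print(s["eef_pos"])
im,d=arm.grab_frame("wrist"); P=px("wrist",(.5502,.028,.085)); u,v=P.round().astype(int); print(P)
u0,v0=max(u-100,0),max(v-75,0)
cv2.imwrite("pics/w6.png",cv2.resize(im[v0:v0+150,u0:u0+200,::-1],None,fx=4,fy=4,interpolation=cv2.INTER_CUBIC)); measure("wrist",im,d,(0.5503,0.028)); setting(im,d)
find(["wing_a","witness_mark","knob_pointer","set_mark"],"wrist")
E
```

```text
t 15.9 r 0.0155 ang 1.0871 yaw 0.1913 F [ 0.   0.9 -0.6] M [-0.07 -0.06  0.01] rxF 0.006 tot 0.017 z 0.2117 w 0.0435
[0.55739549 0.04169809 0.21165002]
[334.41425214 196.68264077]
dial z 0.08401634794833301 3019
dial circle 0.5496 0.0276 0.0421
red 56 [0.5839 0.0442 0.0876] ang 0.451 r 0.0382 pca 0.443
bar line 109 [0.5575 0.0314 0.1205] ang 0.442 r 0.0088 pca 0.548
bar top 736 [0.5516 0.0283 0.1196] ang 0.324 r 0.0022 pca 0.444
yellow wing 126 [0.6183 0.0467 0.0926] ang 0.271 r 0.0714 pca 0.27
yellow witness 58 [0.635  0.0561 0.05  ] ang 0.323 r 0.0901 pca 0.227
wings top 435 [0.5592 0.0304 0.092 ] ang 0.283 r 0.0101 pca 0.265
mark 0.4486 barline dir 0.4994 offset mm -0.47190836 pointer(z>.087) 27 0.431
wing_a wrist 0.78 [0.6176 0.0472 0.0799] [329. 125.]
wing_a wrist 0.59 [ 0.5417 -0.3565 -0.0039] [607. 233.]
witness_mark wrist 0.87 [0.6204 0.049  0.0753] [327. 121.]
witness_mark wrist 0.23 [0.5777 0.0399 0.0883] [328. 169.]
knob_pointer wrist 0.67 [0.5746 0.0418 0.0881] [326. 171.]
set_mark wrist 0.49 [0.5792 0.0406 0.0857] [328. 166.]
```

View pics/w6.png

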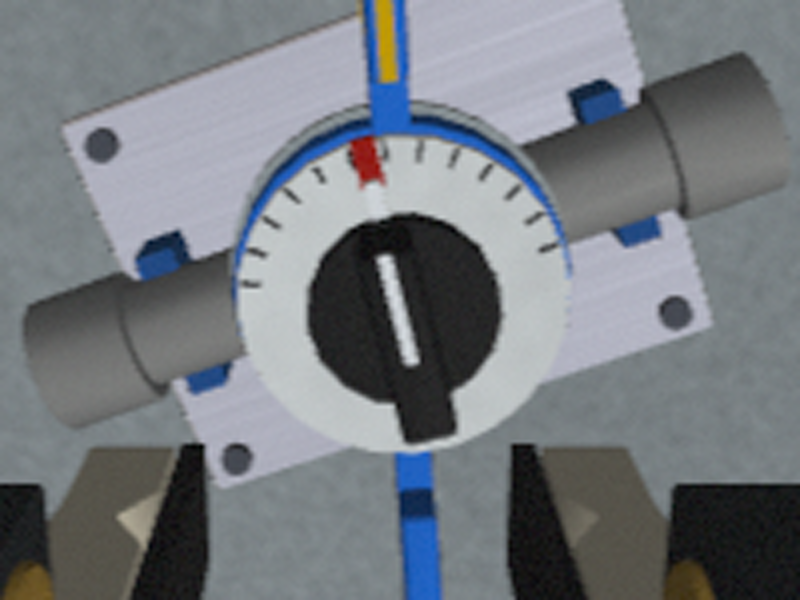

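Emit:
drive_tool --pt "-0.13 -0.34 -0.4 0 0 0.8" --pt "0 0 -0.5 0 0 0.8" --pt "0 0 -0.5 0 0 0.8" --pt "0 0 -0.3 0 0 0" --pt "0 0 0 0 0 0"

```text
t: 16.77
eef_pos: [0.5516, 0.028, 0.1428]
ee_rot: [-3.142, 0.002, 0.441]
force: [0.2, -0.9, 0.2]
width: 0.0438
```

```bash
python3 - <<'E'
from h import *
torque(); s=arm.get_state(); print(s["eef_pos"])
im,d=arm.grab_frame("wrist"); cv2.imwrite("pics/w7.png",cv2.resize(im[100:280,230:430,::-1],None,fx=4,fy=3.33,interpolation=cv2.INTER_CUBIC)[:600]); measure("wrist",im,d,(0.5503,0.028)); setting(im,d)
E
```

```text
t 16.77 r 0.0014 ang -0.0057 yaw 0.441 F [ 0.2 -0.9  0.2] M [-0.06 -0.01  0.02] rxF -0.001 tot 0.016 z 0.1428 w 0.0438
[0.55161866 0.02799187 0.14280293]
dial z 0.0852676477303298 4625
dial circle 0.5505 0.0278 0.042
red 102 [0.5846 0.0444 0.0893] ang 0.453 r 0.0379 pca 0.392
bar line 200 [0.5582 0.0313 0.1216] ang 0.428 r 0.0084 pca 0.552
bar top 1344 [0.5528 0.0289 0.1207] ang 0.445 r 0.0025 pca 0.44
yellow wing 234 [0.6191 0.0469 0.0941] ang 0.271 r 0.0712 pca 0.264
yellow witness 130 [0.6324 0.0554 0.0502] ang 0.325 r 0.0864 pca 0.264
wings top 624 [0.5923 0.0398 0.0933] ang 0.278 r 0.0435 pca 0.268
mark 0.4456 barline dir 0.4628 offset mm -0.26367092 pointer(z>.087) 53 0.4404
```

View pics/w7.png

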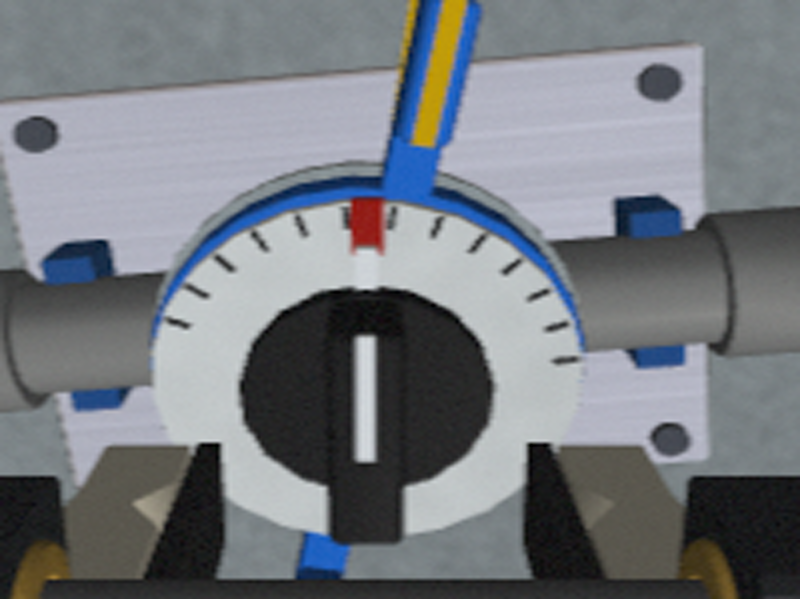

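The pointer and the red mark are both centred at x≈367, the same as before the lock was tightened. The yellow witness strip lags the wing by about 0.05 rad. I'll lift clear and hand in.

Emit:
drive_tool --pt "0 0 0.7 0 0 0" --pt "0 0 0.8 0 0 0" --pt "0 0 0.8 0 0 0" --pt "0 0 0 0 0 0"

```text
t: 17.32
eef_pos: [0.5539, 0.0286, 0.2397]
ee_rot: [3.14, -0.007, 0.442]
force: [-0.8, -0.4, -0.0]
width: 0.0436
```

```bash
python3 -c "
from h import *
torque(); print(arm.job_done())"
```

```text
t 17.32 r 0.0037 ang 0.1643 yaw 0.4422 F [-0.8 -0.4 -0. ] M [-0.04 -0.07  0.01] rxF -0.001 tot 0.01 z 0.2397 w 0.0436
the job is handed in; nothing more can be done
None
```

I turned the knob of the largest regulator about 0.95 rad clockwise to the red mark and let go. Then I turned the lock ring clockwise about 0.8 rad to its washer and tightened it to about 1.0 N·m (readings 0.95–1.08). I handed in at 17.3 s of the 67 s allowed, with the gripper lifted clear.

- **Setting:** after tightening, the pointer and the mark line up in the close-up from the wrist camera. Their measured angles were 0.440 and 0.446 rad. The line on top of the bar read 0.463 in the same picture and jumped between 0.447 and 0.499 across the last looks. I put that down to fit noise, since the picture matched the one taken before tightening.
- **Lock ring:** after release, the witness strip lagged the wing by about 0.052 rad, or 3.7 mm at the wing point. That is above the 2.7 mm needed for tight and well short of the 10.8 mm for stripped. Single torque readings varied by about ±0.07 N·m.
- **Bystanders:** the gripper did not go near the bin or the loose fittings; I did not measure their positions again at the end.

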